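# Hold a ferrule down in the sprung jig

### The arm

A 7-joint arm with a two-finger parallel gripper is mounted at the origin on the work surface; the furniture and walls round the work are solid. World frame = base frame: x ahead of the robot, y to its left, z up, the work surface at z = 0. Lengths are in m, angles in rad, forces in N, time in s.
With the tool pointing down it reaches from about 0.4 to 0.9 m from the base axis. Payload 5.6 kg.
Tool frame: the origin (TCP) lies midway between the tips of the shut fingers; the grasp point (between the pads) lies 19 mm behind it; z points along the fingers, y is the line along which they close (so a half turn about z gives the same grasp; the last joint's range is limited). The gripper opens to 92 mm and grips with 3 to 60 N. Pads are 20 mm wide; open, the fingers measure 128 mm over their backs; the gripper's body (75 mm by 189 mm) begins 69 mm behind the grasp point.
Start: joints at [1.27, 0.468, -0.012, 1.603, 0.006, 1.071, -0.056], TCP at [0.166, -0.629, 0.215] pointing down, gripper open.
Joint ranges: [-2.53, 2.53], [-0.31, 2.02], [-1.57, 1.55], [0.28, 2.44], [-1.29, 4.43], [0.15, 1.84], [-2.92, 2.92]. Speed limits (rad/s): [2.57, 2.57, 3.14, 3.14, 3.14, 3.14, 3.14].

### API

Orientations are given as a 3x3 rotation matrix whose columns are the frame's x, y, z axes.
In Python, from rig import manip gives the robot as it stands.
- The arm moves only by the tool servo_tool, never from a script. Its argument "increments" is a list of rows, each a list of 5 numbers: the finger opening in mm, from 0 to 91.9, then the shift along the tool's x, y, z in mm, then the turn about the tool's z in rad. A call has 1 to 12 rows; each row shifts and turns the commanded pose from where the row before left it, along the tool's axes as they then stand; what a row does not reach is not made up. A row lasts 1/12 s, in which the tool goes at most 41.7 mm and 7.16 degrees, less where a joint would pass 70% of its speed; a pose out of reach is approached as far as the arm can. A call is refused whole if a number of a shift passes 41.7 or a number of a turn 0.125, either way. A call with a gripper value outside its range is refused whole. The fingers move at their own pace and stop on an object; "grip_force" is the grip in N (left out, the last holds). Time passes only in rows, so rows that do not move let the fingers close. It gives the time, the measured TCP pose, the force, the opening and the grip force at its end, in the units of the state.
- manip.get_state(): the state, without advancing time (a new reading comes with each control period).
- manip.snapshot(name): name is "scene" or "top"; returns the picture (420x560x3 uint8, red, green, blue); there is no depth.
- manip.calibration(name): a dict with "K" (3x3 intrinsics, pixels), "k1" (the pictures are not rectified: a ray, as slopes to the right and down, at radius r is drawn at 1 + k1 r^2 times it, then the intrinsics apply), "R" (3x3) and "t" (3): a world point X has camera coordinates R X + t. Camera axes: x right, y down, z forward; pixel columns grow to the right and rows downward; lengths in m; the calibration is good to about 2 mm. A picture is of the moment at which its call begins. calibration takes no time and is no camera call.
- manip.hand_in(): hands the job in; it is judged then, once.
The state is a dict: "clock": time; "q": joint angles; "qvel": joint speeds; "joint_efforts": joint torques, N m; "position": TCP position; "tcp_rot": TCP orientation; "force": force on the tool from outside, world axes, zero at the start; "wrist_torque": the same for the moment, N m; "width": finger opening in m; "grip_force": force on a finger pad.
Only numpy, scipy, OpenCV 4.12 (cv2) and the standard library are available. Lean on these libraries where they do the work, as an engineer would, in place of code of your own. Each camera call takes 0.05 s, during which the arm holds its last target. There are 200 camera calls.

### The job

A brass ferrule stands in the nest of the hold-down jig. With the knob still up, slide the jig's carriage along its rail all the way against the stop, so that the plunger stands over the ferrule; then press the black knob straight down until the ring on its stem is flush with the top of the bush (16 mm down, not bottomed), so that the sprung foot clamps the ferrule lightly. Finish while still holding the knob pressed there; do not let go, and leave the other things on the bench where they are.

Things in the scene. Friction and masses are not known exactly. Their poses are not given: they have to be found in the camera images.
- jig: Hold-down jig fixed to the bench: grey base 145 x 290 x 12 mm (x -55..+90, y -145..+145 mm), steel rail on two posts along its rear edge (x = +55 mm). Origin: on the bench, under the plunger's line of travel, midway along it; x points from the open front to the rail, y along the rail to the stop, z up. Stop and posts are 95 mm high; only the stem and knob stand over 99 mm
- nest (a point): Centre of the nest, on the base plate's top (12 mm over the bench): a steel ring 40 mm outside, 29 mm inside, 5 mm high, on the plunger's line near the stop (jig x = 0, y = +70 mm)
- carriage (a joint): Aluminium carriage on the rail: 0 at the end away from the stop, 0.14 m against the stop (knob then over the nest); grows toward jig +y. Stiff: about 4 N to move, stays where left. A block 52 x 56 mm over the rail, 96 mm high, with an arm 40 mm wide (top at 84 mm) reaching forward to the plunger
- bush_top (a point): Centre of the top of the carriage's round steel guide bush (36 mm outside), 90 mm over the bench, on the plunger's axis; moves with the carriage
- plunger (a joint): Vertical sprung plunger in the carriage: 0 fully up, grows as it is pressed down, 0.026 m bottomed. Starts at 0. Springs back when let go; takes about 4 N to start and 14 N at 0.016. Its dark ring (21 mm across, 4 mm high) on the 15 mm stem is flush with the top of the bush at 0.016
- knob_top (a point): Centre of the flat top of the plunger's black round knob, 38 mm in diameter and 24 mm high; 154 mm over the bench when up; between the knob's underside and the bush are 40 mm of stem when up. The knob may be pressed on its top or gripped round its sides and pushed; gripped, it also serves to slide the carriage
- foot: Rubber-faced foot under the plunger, a disc 26 mm across, 8 mm thick, on its own spring (0.4 N/mm, first 1.6 N). It goes down with the plunger, meets the ferrule after 10 mm and then yields. Origin: on the plunger's axis, at bench height when the plunger is up
- ferrule: Turned brass ferrule to be held, 25 mm across and 22 mm high, standing loose in the nest. Origin: centre of its underside
- spare_ferrule_1: Spare brass ferrule, 23 mm across, 22 mm high, on the bench before the jig; leave alone. Origin: centre of its underside
- spare_ferrule_2: Spare brass ferrule, 27 mm across, 22 mm high, on the bench before the jig; leave alone. Origin: centre of its underside
- spool: Spool of solder with black flanges, 52 mm across, 32 mm high, before the jig; leave alone. Origin: centre of its underside
- oil_bottle: Oil bottle with a pointed cap, 48 mm across, 136 mm high, at the stop end of the jig; leave alone. Origin: centre of its underside
- mouthpiece: Mouthpiece standing on its wide end, 38 mm across, 83 mm high, at the other end of the jig; leave alone. Origin: centre of its underside
- cork_jar: Glass jar of corks with a screwed lid, 54 mm across, 70 mm high, on the left of the bench; leave alone. Origin: centre of its underside

How it is judged:
By the outcome, as a careful person would: the job done as asked, in the order asked, and still so for the second after the job is handed in, while the arm keeps its last pose, push and grip.
It also fails if it takes over 32 s, if anything falls off the work surface, if the arm or the gripper's body presses on something with over 40 N, if the wrist force passes 120 N, or if a joint passes its speed limit or range.

## Working session

There is one attempt and no reset: what is moved stays moved. The work goes in short steps, Python scripts to look and compute and a tool call to move; the robot and the scene stay as the last step left them, time stands still between calls to the robot, and variables do not carry over. Pictures are saved under pics/ and viewed, at most 10 in all, crops included, and the job is handed in when it is done.

Besides the shell and the picture viewer there is one more tool, called after "Request:" as a command line: name --pt "numbers of a row" for each row, then --argument value for the rest. servo_tool: Moves the arm, as the interface text tells. Its arguments: {"type":"object","properties":{"increments":{"type":"array"},"grip_force":{"type":"number"}},"required":["increments"]}

```bash
mkdir -p pics
python3 - <<'E'
from rig import manip
import cv2
for n in("scene","top"):
    cv2.imwrite(f"pics/{n}0.png",manip.snapshot(n)[:,:,::-1]); c=manip.calibration(n); print(n,c)
s=manip.get_state(); print(s['clock'],s['position'],s['tcp_rot'],s['force'],s['width'])
E
```

```text
scene {'K': array([[412.98279486,   0.        , 277.32698079],
       [  0.        , 412.98279486, 215.15145331],
       [  0.        ,   0.        ,   1.        ]]), 'k1': -0.06716278297951003, 'R': array([[ 0.72058193, -0.69298049, -0.02323195],
       [-0.37844192, -0.36499844, -0.85062203],
       [ 0.58098485,  0.62173481, -0.52526415]]), 't': array([-0.32268299,  0.31294251,  0.60519192])}
top {'K': array([[411.96209494,   0.        , 273.07524959],
       [  0.        , 411.96209494, 217.41258574],
       [  0.        ,   0.        ,   1.        ]]), 'k1': -0.10316774448085632, 'R': array([[-0.05783305, -0.99831239, -0.00526431],
       [-0.97574828,  0.05763944, -0.21117054],
       [ 0.21111759, -0.00707599, -0.97743506]]), 't': array([0.11012423, 0.52730177, 1.02268776])}
0.1 [ 0.16551903 -0.62803189  0.21374877] [[ 9.66978197e-01  2.54858599e-01 -5.10709224e-04]
 [ 2.54859086e-01 -9.66977043e-01  1.49830971e-03]
 [-1.11986982e-04 -1.57899171e-03 -9.99998747e-01]] [-0.29916564 -0.35975606  0.03778017] 0.09200783239552209
```

View pics/scene0.png

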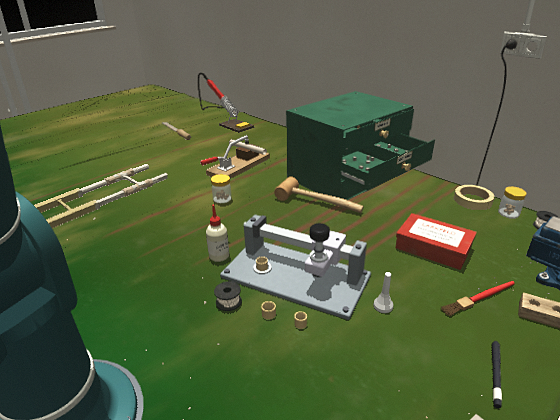

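View pics/top0.png

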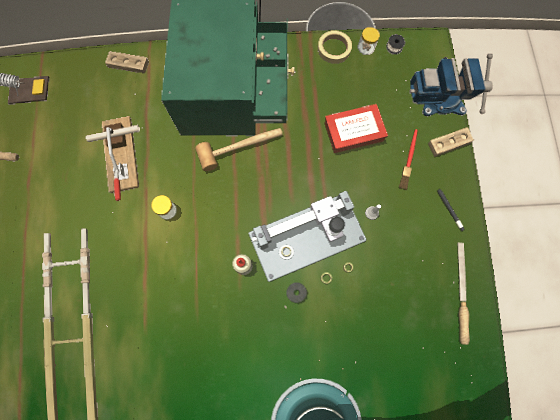

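The scene view shows the knob at about (319,230) and the ferrule in its nest at (262,264). In the top view the knob is near (337,223), the nest near (287,252) and the stop is at the left end. The oil bottle stands just beyond the stop.

Run:
```python
import cv2,numpy as np
a=cv2.imread("pics/top0.png")[180:310,225:395]; b=cv2.imread("pics/scene0.png")[205:325,200:400]
A=cv2.resize(a,None,fx=4,fy=4,interpolation=cv2.INTER_CUBIC);B=cv2.resize(b,None,fx=4,fy=4,interpolation=cv2.INTER_CUBIC)
cv2.imwrite("pics/A.png",A);cv2.imwrite("pics/B.png",B)
```

```text
(no output)
```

View pics/A.png

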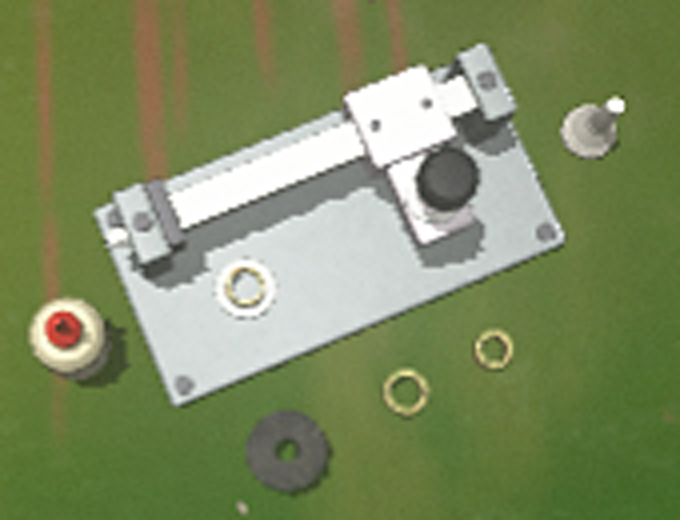

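View pics/B.png

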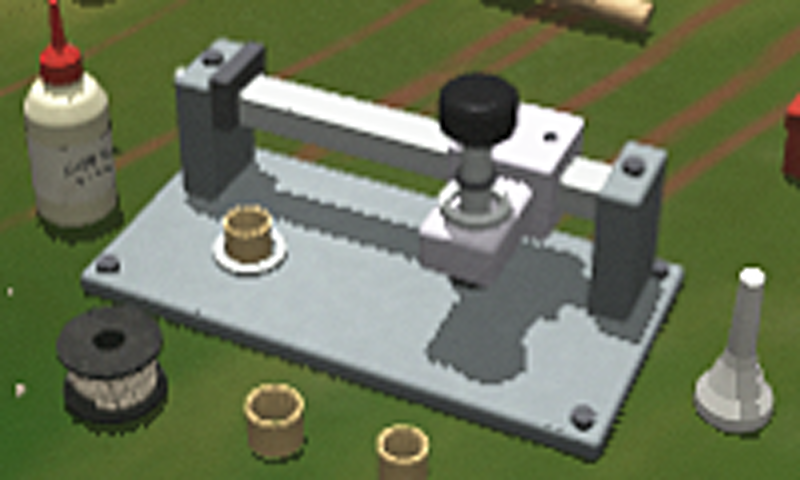

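The crops show the base's front corners at A(177,405) and (563,242), and the rear-left one at (97,212). The nest ring is at A(246,289). The knob is at A(448,178) and B(479,108). The gap between the carriage and the far post shows it isn't quite at the end of its travel.

```bash
cat > h.py <<'E'
import cv2,numpy as np
from rig import manip
def ray(n,u,v):
    c=manip.calibration(n);K=c['K']
    d=np.array([(u-K[0,2])/K[0,0],(v-K[1,2])/K[1,1]]);x=d.copy()
    for _ in range(20): x=d/(1+c['k1']*(x@x))
    R=c['R'];return -R.T@c['t'],R.T@np.r_[x,1]
def plane(n,u,v,z):
    o,d=ray(n,u,v);return o+d*(z-o[2])/d[2]
def tri(p,q):
    o,d=ray('top',*p);e,f=ray('scene',*q)
    s=np.linalg.lstsq(np.c_[d,-f],e-o,rcond=None)[0]
    a,b=o+d*s[0],e+f*s[1];return (a+b)/2,np.linalg.norm(a-b)
def blob(im,x0,y0,x1,y1,f):
    m=f(im[y0:y1,x0:x1].astype(int)).astype(np.uint8)
    n,l,st,c=cv2.connectedComponentsWithStats(m);i=1+np.argmax(st[1:,4]);return c[i]+[x0,y0],st[i]
E
python3 - <<'E'
from h import *
T=cv2.imread("pics/top0.png");S=cv2.imread("pics/scene0.png")
dark=lambda i:i.max(2)<62
kt,a=blob(T,320,205,355,240,dark);ks,b=blob(S,305,218,335,243,dark)
print(kt,a,ks,b); print('knob',tri(kt,ks))
At=lambda u,v:(225+(u-1.5)/4,180+(v-1.5)/4); Bs=lambda u,v:(200+(u-1.5)/4,205+(v-1.5)/4)
fl,fr,rl=[plane('top',*At(*p),.012) for p in((177,405),(563,242),(97,212))]
fl2,fr2=[plane('scene',*Bs(*p),.012) for p in((83,281),(600,448))]
nest=plane('top',*At(246,289),.017);nest2=plane('scene',*Bs(250,250),.017)
print(fl,fr,rl,fl2,fr2,nest,nest2)
print(tri(At(246,287),Bs(248,222)))
for l,r in((fl,fr),(fl2,fr2)):
    y=(l-r)[:2];print(np.linalg.norm(y),np.arctan2(y[1],y[0]))
d=(rl-fl);print(np.linalg.norm(d),np.arctan2(d[1],d[0]))
E
```

```text
[330.5 228.5] [10 23  2  2  2] [319.13605442 232.04081633] [  5   5  20  19 294]
knob (array([ 0.48741032, -0.06321506,  0.13812017]), np.float64(0.019547101664891084))
[0.37140884 0.0998771  0.012     ] [ 0.46484668 -0.16725111  0.012     ] [0.5042106  0.14676109 0.012     ] [0.37241193 0.09575204 0.012     ] [ 0.46827738 -0.17314673  0.012     ] [0.44529083 0.04950071 0.017     ] [0.44832359 0.04708322 0.017     ]
(array([0.44623676, 0.04868368, 0.03561083]), np.float64(0.004827052077112596))
0.2829984345584348 1.9072809453836226
0.28547632699230424 1.9132600496076786
0.14083471490273106 0.3393781419295141
```

Run:
```python
from h import *
T=cv2.imread("pics/top0.png");S=cv2.imread("pics/scene0.png")
for th in(75,90,100):
    dark=lambda i:i.max(2)<th
    kt,a=blob(T,326,214,348,234,dark);ks,b=blob(S,305,218,335,243,lambda i:i.max(2)<62)
    print(kt,a[:5]); K,e=tri(kt,ks);print('knob',K,e)
k=plane('top',225+(447.-1.5)/4,180+(173-1.5)/4,.154);k2=plane('scene',200+(480-1.5)/4,205+(90-1.5)/4,.154);print(k,k2)
for th in(1.905,1.911):
  y=np.array([np.cos(th),np.sin(th)]);x=np.array([y[1],-y[0]])
  n=np.array([.4465,.0485])
  for q in(K,k,k2):
    d=q[:2]-n;print(th,'jig rel nest x,y',d@x,d@y)
s=manip.get_state();print(np.arctan2(s['tcp_rot'][1,0],s['tcp_rot'][0,0]),np.arctan2(s['tcp_rot'][1,1],s['tcp_rot'][0,1]))
```

```text
[335.98275862 225.5862069 ] [ 3  3 15 15 58]
knob [ 0.48747664 -0.07161984  0.14388495] 0.006111434692863037
[336.62385321 224.48623853] [  3   2  16  17 109]
knob [ 0.48885091 -0.07236437  0.14402002] 0.0030773540402422913
[336.68571429 224.18857143] [  3   1  16  18 175]
knob [ 0.4893303  -0.07237713  0.14389408] 0.0024125336681897593
[ 0.48967937 -0.06946597  0.154     ] [ 0.49196265 -0.07241654  0.154     ]
1.905 jig rel nest x,y 0.000810824105630846 -0.12823828387679725
1.905 jig rel nest x,y 0.0020954857101520286 -0.12560269345071334
1.905 jig rel nest x,y 0.0032846003677156274 -0.12913896764651783
1.911 jig rel nest x,y 4.1384424149852606e-05 -0.1282408405100565
1.911 jig rel nest x,y 0.0013418363525069393 -0.12561300544783732
1.911 jig rel nest x,y 0.002509712088201735 -0.12915635063603462
0.25770197557931723 -1.3130945280423174
```

Request:
servo_tool --pt "91.9 0 0 0 -0.08" --pt "91.9 12 -10 0 0" --pt "91.9 24.5 -21 0 0" --pt "91.9 24.5 -21 0 0" --pt "91.9 24.5 -21 0 0" --pt "91.9 24.5 -21 0 0" --pt "91.9 24.5 -21 0 0" --pt "91.9 24.5 -21 0 0" --pt "91.9 24.5 -21 0 0" --pt "91.9 24.5 -21 0 0" --pt "91.9 24.5 -21 0 0" --pt "91.9 24.5 -21 0 0" --grip_force 40

```text
clock: 1.1
position: [0.3356, -0.3342, 0.2144]
tcp_rot: [[0.944, 0.331, -0.0], [0.331, -0.944, 0.0], [-0.0, -0.0, -1.0]]
force: [-0.4, 0.4, 0.3]
width: 0.0919
grip_force: 0.0
```

Request:
servo_tool --pt "91.9 24.5 -21 0 0" --pt "91.9 24.5 -21 0 0" --pt "91.9 24.5 -21 0 0" --pt "91.9 24.5 -21 0 0" --pt "91.9 24.5 -21 0 0" --pt "91.9 24.5 -21 0 0" --pt "91.9 24.5 -21 0 0" --pt "91.9 24.5 -21 0 0" --pt "91.9 24.5 -21 0 0" --pt "91.9 12 -10 0 0" --pt "91.9 0 0 0 0" --pt "91.9 0 0 0 0"

```text
clock: 2.1
position: [0.4884, -0.0706, 0.2141]
tcp_rot: [[0.943, 0.333, -0.001], [0.333, -0.943, 0.0], [-0.001, -0.0, -1.0]]
force: [0.2, -0.9, 0.3]
width: 0.0919
grip_force: 0.0
```

```bash
cat > st.py <<'E'
from h import *
s=manip.get_state();R=s['tcp_rot'];p=s['position']
print(s['clock'],p,'yaw',np.arctan2(R[1,0],R[0,0]),'F',s['force'],s['width'],s['grip_force'])
print('tilt',R[:,2]);print('to knob(tool mm)',1e3*R.T@(np.array([.490,-.0715,.123])-p))
E
python3 st.py
```

```text
2.1 [ 0.48842787 -0.0705709   0.21414271] yaw 0.3396654228137147 F [ 0.21354357 -0.94036423  0.27905736] 0.09188871514572243 0.0
tilt [-1.09942986e-03  2.32670157e-05 -9.99999395e-01]
to knob(tool mm) [ 1.26652834  1.43518984 91.14090585]
```

Request:
servo_tool --pt "91.9 1 1 10 0" --pt "91.9 0 0 15 0" --pt "91.9 0 0 15 0" --pt "91.9 0 0 15 0" --pt "91.9 0 0 15 0" --pt "91.9 0 0 12 0" --pt "91.9 0 0 9 0" --pt "91.9 0 0 0 0"

```text
clock: 2.77
position: [0.4879, -0.0729, 0.1214]
tcp_rot: [[0.944, 0.329, -0.004], [0.329, -0.944, 0.0], [-0.004, -0.002, -1.0]]
force: [-0.2, 0.2, 0.7]
width: 0.0919
grip_force: 0.0
```

```bash
python3 st.py
python3 - <<'E'
from h import *
S=manip.snapshot('scene')[:,:,::-1];T=manip.snapshot('top')[:,:,::-1]
f=lambda i:cv2.resize(i,None,fx=4,fy=4,interpolation=cv2.INTER_CUBIC)
cv2.imwrite("pics/C.png",f(S[155:285,230:410]))
E
```

```text
2.7667 [ 0.48792797 -0.07292133  0.1213648 ] yaw 0.33553212139853933 F [-0.17199907  0.23092895  0.72296157] 0.09193287798093974 0.0
tilt [-4.22882636e-03  2.01569711e-04 -9.99991038e-01]
to knob(tool mm) [ 2.41804939 -0.66240951 -1.64366545]
```

View pics/C.png

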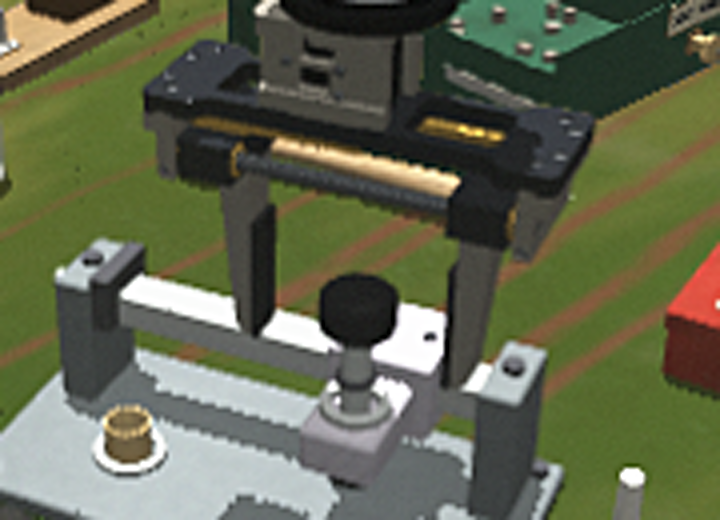

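The open fingers straddle the knob at C(358,310), with tips slightly below its underside and clear of the posts. Next I'll close and check.

Request:
servo_tool --pt "70 2 -0.5 -1 0" --pt "50 0 0 0 0" --pt "36 0 0 0 0" --pt "30 0 0 0 0" --pt "30 0 0 0 0" --pt "30 0 0 0 0" --pt "30 0 0 0 0" --pt "30 0 0 0 0" --pt "30 0 0 0 0" --grip_force 45

```text
clock: 3.62
position: [0.4918, -0.0709, 0.1246]
tcp_rot: [[0.944, 0.331, 0.0], [0.331, -0.944, -0.0], [0.0, 0.0, -1.0]]
force: [-0.1, -2.3, -0.9]
width: 0.0363
grip_force: 45.0
```

Request:
servo_tool --pt "30 0 -4 0 0" --pt "30 0 -10 0 0" --pt "30 0 -12 0 0" --pt "30 0 -12 0 0" --pt "30 0 -12 0 0" --pt "30 0 -12 0 0" --pt "30 0 -12 0 0" --pt "30 0 -12 0 0" --pt "30 0 -12 0 0" --pt "30 0 -12 0 0" --pt "30 0 -6 0 0" --pt "30 0 0 0 0"

```text
clock: 4.62
position: [0.4529, 0.0404, 0.1246]
tcp_rot: [[0.943, 0.333, 0.0], [0.333, -0.943, 0.001], [0.0, -0.001, -1.0]]
force: [0.5, 3.2, -0.6]
width: 0.0361
grip_force: 45.0
```

```bash
python3 st.py
```

```text
4.6167 [0.45294371 0.04042195 0.12460545] yaw 0.3394049728889537 F [ 0.54968903  3.18910442 -0.60315329] 0.03614266753420898 44.999733245931566
tilt [ 1.64978299e-04  8.34100212e-04 -9.99999639e-01]
to knob(tool mm) [ -2.32008915 117.87527834   1.51821044]
```

Request:
servo_tool --pt "30 0 -2 0 0" --pt "30 0 -2 0 0" --pt "30 0 -2 0 0" --pt "30 0 -1 0 0"

```text
clock: 4.95
position: [0.4513, 0.0451, 0.1246]
tcp_rot: [[0.944, 0.331, 0.001], [0.331, -0.944, -0.0], [0.0, 0.0, -1.0]]
force: [4.1, -3.7, -2.5]
width: 0.0366
grip_force: 45.0
```

Request:
servo_tool --pt "30 0 -1 0 0" --pt "30 0 -1 0 0"

```text
clock: 5.12
position: [0.4505, 0.0472, 0.1246]
tcp_rot: [[0.944, 0.331, 0.0], [0.331, -0.944, -0.0], [0.0, 0.0, -1.0]]
force: [3.9, -3.3, -2.5]
width: 0.0368
grip_force: 45.0
```

Request:
servo_tool --pt "30 0 -1 0 0" --pt "30 0 -1 0 0"

```text
clock: 5.28
position: [0.4498, 0.0493, 0.1246]
tcp_rot: [[0.944, 0.331, 0.0], [0.331, -0.944, 0.0], [0.0, 0.0, -1.0]]
force: [3.5, -3.4, -3.0]
width: 0.0359
grip_force: 45.0
```

Request:
servo_tool --pt "30 0 -1 0 0" --pt "30 0 -1 0 0"

```text
clock: 5.45
position: [0.4496, 0.0499, 0.1246]
tcp_rot: [[0.944, 0.331, 0.001], [0.331, -0.944, -0.002], [0.0, 0.002, -1.0]]
force: [6.0, -8.6, -3.9]
width: 0.0363
grip_force: 45.0
```

Request:
servo_tool --pt "30 0 -1 0 0" --pt "30 0 -1 0 0" --pt "30 0 0 0 0"

```text
clock: 5.7
position: [0.4496, 0.05, 0.1246]
tcp_rot: [[0.944, 0.33, 0.002], [0.33, -0.944, -0.004], [0.001, 0.004, -1.0]]
force: [7.2, -11.6, -3.6]
width: 0.0366
grip_force: 45.0
```

```bash
python3 st.py
python3 - <<'E'
from h import *
S=manip.snapshot('scene')[:,:,::-1]
cv2.imwrite("pics/D.png",cv2.resize(S[185:300,200:350],None,fx=5,fy=5,interpolation=cv2.INTER_CUBIC))
E
```

```text
5.7 [0.44958576 0.04997478 0.12463969] yaw 0.33586768365316166 F [  7.19539658 -11.59015656  -3.59102144] 0.03661540930012573 44.99811330868397
tilt [ 0.00193978 -0.0035105  -0.99999196]
to knob(tool mm) [ -1.88171679 127.99992655   2.14450819]
```

View pics/D.png

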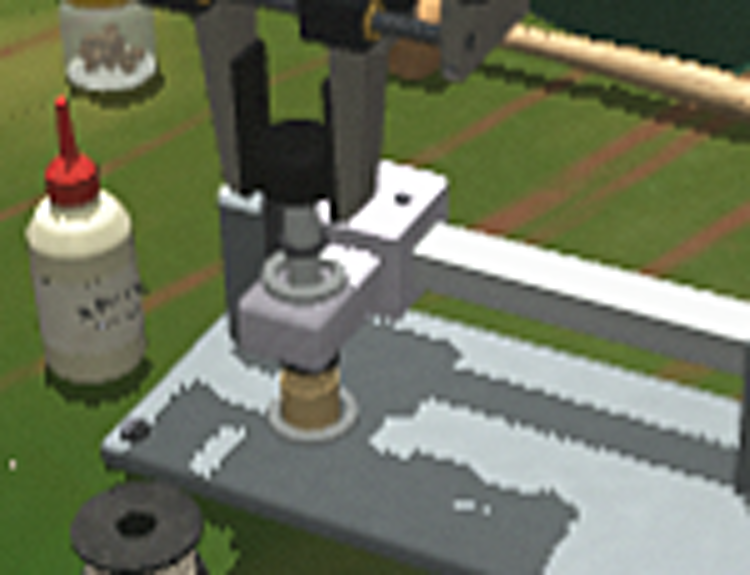

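The carriage is hard against the stop: it has travelled 128 mm and force rises with no further motion. The plunger at D(300,250) stands over the ferrule at D(312,400). Now I'll ease the side load slightly and press.

Request:
servo_tool --pt "30 -0.5 1 0 0" --pt "30 0 0 2 0" --pt "30 0 0 2 0" --pt "30 0 0 2 0" --pt "30 0 0 2 0" --pt "30 0 0 2 0" --pt "30 0 0 2 0" --pt "30 0 0 1 0" --pt "30 0 0 0 0" --grip_force 55

```text
clock: 6.5
position: [0.4497, 0.0499, 0.1128]
tcp_rot: [[0.944, 0.33, 0.002], [0.33, -0.944, -0.003], [0.001, 0.003, -1.0]]
force: [3.7, -9.3, 9.9]
width: 0.0363
grip_force: 55.0
```

```bash
python3 st.py
```

```text
6.5 [0.44971244 0.04993493 0.11279284] yaw 0.33626724767731886 F [ 3.6633117  -9.33406031  9.91560524] 0.03625834378491407 55.00332560506649
tilt [ 0.00246453 -0.00280059 -0.99999304]
to knob(tool mm) [ -2.02387908 127.96175762  -9.76770533]
```

Request:
servo_tool --pt "30 0 0 1 0" --pt "30 0 0 1 0" --pt "30 0 0 1 0" --pt "30 0 0 1 0" --pt "30 0 0 0.5 0" --pt "30 0 0 0 0" --pt "30 0 0 0 0"

```text
clock: 7.08
position: [0.4497, 0.0499, 0.1087]
tcp_rot: [[0.944, 0.33, 0.003], [0.33, -0.944, -0.003], [0.001, 0.004, -1.0]]
force: [1.4, -10.2, 13.1]
width: 0.0359
grip_force: 55.0
```

```bash
python3 st.py
python3 - <<'E'
from h import *
S=manip.snapshot('scene')[:,:,::-1]
cv2.imwrite("pics/E.png",cv2.resize(S[205:285,220:320],None,fx=7,fy=7,interpolation=cv2.INTER_CUBIC))
E
```

```text
7.0833 [0.44970203 0.04992664 0.10871529] yaw 0.33618557245606534 F [  1.36470379 -10.22190764  13.07349761] 0.035892605362319904 55.00448309001513
tilt [ 0.00253314 -0.00302942 -0.9999922 ]
to knob(tool mm) [ -1.99529523 127.97493018 -13.81466718]
```

View pics/E.png

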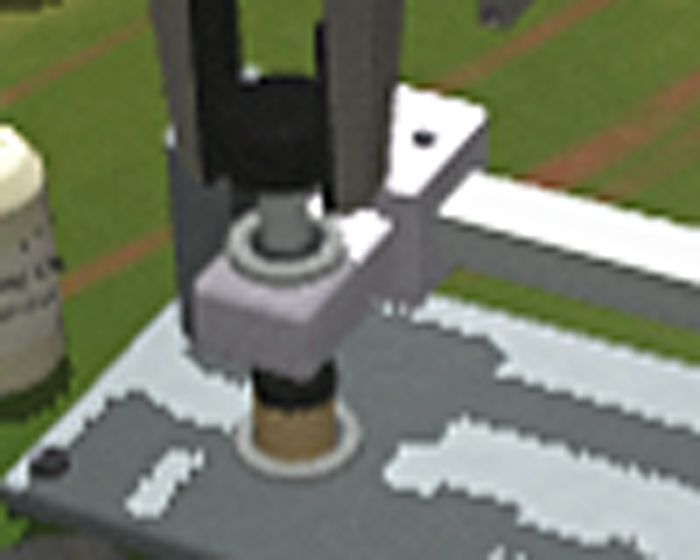

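The dark ring sits in the bush mouth at E(285,240) and looks flush, and the foot is on the ferrule at E(292,385). I'll check for slip by measuring how far the knob moved in the image.

Run:
```python
from h import *
D=cv2.resize(cv2.imread("pics/D.png"),(1200,920),interpolation=cv2.INTER_CUBIC) # 8x, origin 200,185
S=manip.snapshot('scene')[:,:,::-1]; E=cv2.resize(S[185:300,200:350],(1200,920),interpolation=cv2.INTER_CUBIC)
c=manip.calibration('scene')
def pr(X):
    x=c['R']@X+c['t'];u=x[:2]/x[2];u=u*(1+c['k1']*(u@u));return c['K'][:2,:2]@u+c['K'][:2,2]
X=np.array([.4485,.0495,.142]);print('expected px for 16mm',pr(X-[0,0,.016])-pr(X))
for name,(x0,y0,x1,y1) in dict(knob=(253,210,266,226),lower=(256,220,264,227),bush=(252,238,270,250)).items():
    t=D[(y0-185)*8:(y1-185)*8,(x0-200)*8:(x1-200)*8]
    r=cv2.matchTemplate(E,t,cv2.TM_CCOEFF_NORMED);_,v,_,l=cv2.minMaxLoc(r)
    print(name,v,l[0]/8+200-x0,l[1]/8+185-y0)
s=manip.get_state();print(s['position'],s['force'])
```

```text
expected px for 16mm [0.373945   6.74569298]
knob 0.850080668926239 42.875 73.25
lower 0.9328859448432922 1.375 6.625
bush 0.841837465763092 0.0 0.125
[0.44970746 0.0499489  0.10873293] [  1.19710954 -10.21935282  13.06643309]
```

```bash
python3 -c "
from rig import manip
print(manip.hand_in())"
```

```text
the job is handed in; nothing more can be done
None
```

The job is handed in with the carriage hard against the stop and the gripper still holding the knob about 16 mm down (15.9 mm by arm travel, ring looks flush in the picture), the foot on the ferrule, at about 7 s of the 32 s allowed.

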